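# Level, lock and load the sauce station's tipping stand

### The arm

A 6-joint arm with a two-finger parallel gripper is mounted at the origin on the work surface. World frame = base frame: x ahead of the robot, y to its left, z up, the work surface at z = 0. Lengths are in mm, angles in rad, forces in N, time in s.
With the tool pointing down it reaches from about 400 to 925 mm from the base axis. Payload 12.5 kg.
Tool frame: the origin (TCP) lies between the finger pads; the fingertips stand env.tip_extent ahead of it and the grasp point (between the pads) lies 11 mm behind it (env.tip_extent is the distance from the TCP to the fingertips, in mm); z points along the fingers, y is the line along which they close (so a half turn about z gives the same grasp; the last joint's range is limited). The gripper opens to 95 mm and grips with 3 to 60 N. Pads are 20 mm wide; open, the fingers measure 119 mm over their backs; the gripper's body (75 mm by 180 mm) begins 59 mm behind the grasp point.
Start: joints at [-1.396, 0.491, 1.559, -0, 1.092, -0.106], TCP at [173.225, -600.532, 222.661] pointing down, gripper open.
Joint ranges: [-3.1, 3.1], [-0.84, 2.19], [0.05, 2.79], [-1.13, 4.28], [0.06, 2.93], [-2.69, 2.69]. Speed limits (rad/s): [2.22, 2.22, 2.79, 3.14, 3.14, 3.14].

### API

Orientations are given as [roll, pitch, yaw] about the fixed x, y, z axes, in that order (R = Rz(yaw) Ry(pitch) Rx(roll)).
In Python, from cell import env gives the robot as it stands.
- The arm moves only by the tool carry_out, never from a script. Its argument "motion" is a list of rows, each a list of 5 numbers: the shift along the tool's x, y, z in mm, then the turn about the tool's z in degrees, then the closure, from 0 (fully open) to 1 (shut). A call has 1 to 12 rows; each row shifts and turns the commanded pose from where the row before left it, along the tool's axes as they then stand; what a row does not reach is not made up. A row lasts 1/10 s, in which the tool goes at most 50 mm and 8.59 degrees, less where a joint would pass 70% of its speed; a pose out of reach is approached as far as the arm can. A call with a gripper value outside its range is refused whole. The fingers move at their own pace and stop on an object; the grip force is fixed at half the most. Time passes only in rows, so rows that do not move let the fingers close. It gives the time, the measured TCP pose, the force, the opening and the grip force at its end, in the units of the state.
- env.state(): the state, without advancing time (a new reading comes with each control period).
- env.read_camera(name): name is "scene" or "top" or "wrist"; returns a dict with "color" (420x560x3 uint8, red, green, blue), "K" (3x3 intrinsics, pixels), "R" (3x3) and "t" (3): a world point X has camera coordinates R X + t; the wrist camera has in their place "hand_eye" (4x4, takes a point from camera to tool coordinates, whose origin is the TCP and whose axes are the flange's). Camera axes: x right, y down, z forward; pixel columns grow to the right and rows downward; lengths in mm; the calibration is good to about 2 mm. A picture is of the moment at which its call begins: read the wrist's pose just before it. There is no depth.
- env.job_done(): hands the job in; it is judged then, once.
The state is a dict: "t": time; "joints": joint angles; "qvel": joint speeds; "tau": joint torques, N m; "eef_pos": TCP position; "tcp_rot": TCP orientation; "ft_force": force on the tool from outside, world axes, zero at the start; "moment": the same for the moment, N m; "opening": opening from 0.0 (shut) to 1.0 (fully open); "grip_force": force on a finger pad.
Only numpy, scipy, OpenCV 4.12 (cv2) and the standard library are available. Lean on these libraries where they do the work, as an engineer would, in place of code of your own. Each camera call takes 0.05 s, during which the arm holds its last target. There are 200 camera calls.

### The job

The tipping stand at the sauce station is still tilted: turn its knob until the platform is level, then take the long slim lock pin from the white rest and push it down through both eyes at the end of the stand until its collar lies on the upper eye. Then set the lidded sauce pot upright into the ring on the platform without dropping it, let go, and leave everything else where it is.

Things in the scene. Friction and masses are not known exactly. Their poses are not given: they have to be found in the camera images.
- stand: tipping stand fixed to the counter: grey-painted base 150 (x) by 350 (y) by 12 mm with a hinged steel platform. Origin on the counter; the base runs from y = -195 to +155 mm. Its +y end carries the two lock eyes, its -y end a dark gear housing (90 x 60 mm, top at 87 mm) with the tilt knob. The pin's rest is a white block 160 x 50 x 80 mm, fixed
- platform (a joint): tilt of the platform, rad: 0 is level, positive: its lock-eye (+y) end is raised. Hinge line along the stand's x at y = -105, z = 30 mm. Plate 150 x 190 x 10 mm, top 95 mm above the counter when level. Starts raised by 0.09 to 0.18; only the knob moves it
- knob (a joint): angle of the tilt knob, rad, 0 to 1.9, growing clockwise seen from above; platform tilt = 0.13 * (1.45 - knob), so the platform is level at knob = 1.45. It stays where it is left, turning takes about 0.3 Nm
- knob_grip (a point): on the knob's vertical axis (stand x 0, y -155 mm) at grip height, 131 mm up. Black upright bar 60 mm long, 12 thick, from 109 to 145 mm up, on a 48 mm disc. From above the bar stands at 1.45 - knob rad counterclockwise from the stand's x: square across the stand when level. The point's axes turn with the knob; the bar is at +1.45 rad about z from the point's x
- upper_eye (a point): centre of the mouth of the upper eye, a hole of 18 mm through the 10 mm thick lug on the platform's raised end (50 x 50 mm lug); 95 mm above the counter when level; moves with the platform, axes as the platform
- lower_eye (a point): centre of the mouth of the lower eye, a hole of 18 mm through a fixed grey 10 mm thick lug; 65 mm above the counter, right below the upper eye when the platform is level (stand x = 0, y = +125 mm); z up
- seat (a point): centre of the round seat on the platform's top face, at stand x = 0, y = -5 mm, 95 mm up when level: inside a low steel ring 112 mm inside diameter, 122 mm outside, 8 mm high. Axes as the platform
- pin: steel lock pin, upright, 123 mm. Origin at the lower tip, z along it. Shank 14 mm dia. up to 72 mm (tip tapered to 7 over 8 mm), collar 30 mm dia. 72 to 78, round handle 22 mm dia. 78 to 123 (grip at 104). Starts in the narrow hole of the 80 mm high rest, tip 8 mm above the counter; the plug is 100 mm away along the pin's +x. Home: collar on the upper eye, tip 42 mm below the lower eye's mouth
- pot: closed round steel sauce pot, 0.4 to 0.85 kg, 100 mm dia. (106 at the lid's rim), lid up to 88 mm. Origin at the centre of its underside. Upright black bar handle on the lid along the pot's x: 60 mm long, 14 mm thick, from 86 to 122 mm above the underside (grip at about 110 mm)
- ramekin: small white bowl, 72 mm diameter, 40 mm high; bystander, leave alone. Origin at the middle of its underside
- salt: clear jar with steel cap, 60 mm diameter, 90 mm tall; bystander, leave alone. Origin at the middle of its underside
- bowl: open steel bowl, 130 mm diameter, 50 mm high; bystander, leave alone. Origin at the middle of its underside
- tin: food tin, 80 mm diameter, 100 mm tall; bystander, leave alone. Origin at the middle of its underside
- plug: stubby drain plug with a ball top, standing in the rest's other, wider hole; shank 24 mm diameter, 50 mm long, 81 mm overall; too fat for the stand's eyes; bystander, leave alone. Origin at the foot of the shank

How it is judged:
By the outcome, as a careful person would: the job done as asked, in the order asked, and still so for the second after the job is handed in, with the robot touching nothing.
It also fails if it takes over 67 s, if anything falls off the work surface, if the arm or the gripper's body presses on something with over 40 N, if the wrist force passes 120 N, or if a joint passes its speed limit or range.

## Working session

There is one attempt and no reset: what is moved stays moved. The work goes in short steps, Python scripts to look and compute and a tool call to move; the robot and the scene stay as the last step left them, time stands still between calls to the robot, and variables do not carry over. Pictures are saved under pics/ and viewed, at most 10 in all, crops included, and the job is handed in when it is done.

Besides the shell and the picture viewer there is one more tool, called after "Emit:" as name([rows], argument=value, ...), one row to a line, values as JSON. carry_out: Moves the arm, as the interface text tells. Its arguments: {"type":"object","properties":{"motion":{"type":"array"}},"required":["motion"]}

```bash
mkdir -p pics; ls
python3 - <<'E'
from cell import env
import cv2,numpy as np
print(env.state(), env.tip_extent)
for n in("scene","top"):
    c=env.read_camera(n); cv2.imwrite(f"pics/{n}0.png",c["color"][:,:,::-1]); np.savez(f"pics/{n}0.npz",**c)
    print(n,c["K"],c["R"],c["t"])
E
```

```text
pics
{'t': 0.0, 'joints': array([-1.39559449e+00,  4.91548352e-01,  1.55945148e+00,  5.64967914e-06,
        1.09170637e+00, -1.05623189e-01]), 'qvel': array([ 0.00013427,  0.00209888, -0.0013882 ,  0.00153522,  0.00043875,
       -0.00108804]), 'tau': array([ 1.54974863e-03, -6.12634993e+01, -2.58182073e+01,  6.92515704e-02,
        4.81827662e-02, -9.54538814e-05]), 'eef_pos': array([ 173.18525381, -600.27865191,  222.06800917]), 'tcp_rot': array([-3.14048584e+00, -1.22380972e-04,  2.80822350e-01]), 'ft_force': array([ 0.51312799, -0.14833014,  0.00630794]), 'moment': array([ 0.01327851, -0.07515539, -0.00493785]), 'grip_force': 0.0, 'opening': 1.0024575536620066} 8.0
scene [[474.00391538   0.         277.88501669]
 [  0.         474.00391538 208.11116074]
 [  0.           0.           1.        ]] [[-0.80722647  0.59017473  0.00889987]
 [ 0.3300002   0.46376505 -0.82220548]
 [-0.48937235 -0.66076907 -0.5691212 ]] [ 445.17790304  -97.74362968 1373.36694707]
top [[440.71807382   0.         280.43222148]
 [  0.         440.71807382 216.1858389 ]
 [  0.           0.           1.        ]] [[-0.01828385 -0.99980092  0.00798923]
 [-0.9969182   0.01762029 -0.07644364]
 [ 0.07628764 -0.00936229 -0.9970419 ]] [  -6.44126842  562.15380013 1345.42040439]
```

View pics/top0.png

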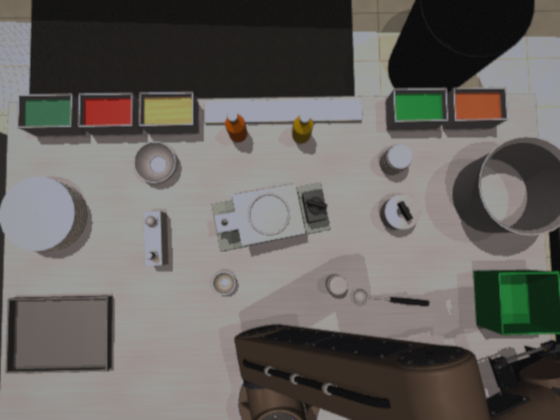

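View pics/scene0.png

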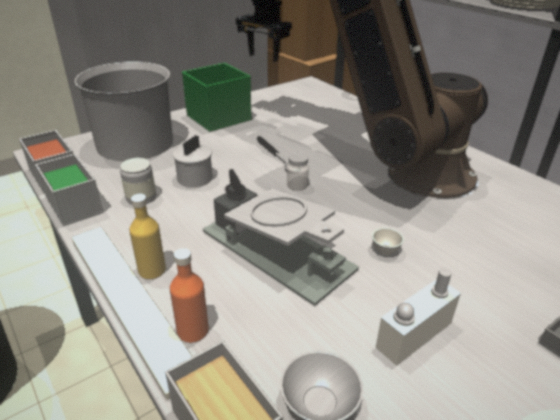

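The top view shows the stand at about (270,215), with the knob at (315,206) and the eyes at (228,222). The pot is at (400,212), with its handle running diagonally. The rest is at (153,238): pin at (153,256), ball-topped plug at (151,220), and the scene view agrees with that. Next I'll take enlarged crops and rough positions.

```bash
cat > h.py <<'E'
import numpy as np,cv2
def load(n): return dict(np.load(f"pics/{n}.npz"))
def ray(c,uv):
    d=np.linalg.inv(c["K"])@[uv[0],uv[1],1]; R=c["R"]
    return -R.T@c["t"], R.T@d
def plane(c,uv,z):
    o,d=ray(c,uv); return o+d*(z-o[2])/d[2]
def tri(c1,u1,c2,u2):
    o1,d1=ray(c1,u1);o2,d2=ray(c2,u2)
    s=np.linalg.lstsq(np.c_[d1,-d2],o2-o1,rcond=None)[0]
    p,q=o1+d1*s[0],o2+d2*s[1]; return (p+q)/2,np.linalg.norm(p-q)
def proj(c,X):
    p=c["K"]@(c["R"]@np.asarray(X,float)+c["t"]); return p[:2]/p[2]
def wcam(env):
    from scipy.spatial.transform import Rotation as Ro
    s=env.state(); c=env.read_camera("wrist")
    T=np.eye(4);T[:3,:3]=Ro.from_euler("xyz",s["tcp_rot"]).as_matrix();T[:3,3]=s["eef_pos"]
    M=np.linalg.inv(T@c["hand_eye"]); c["R"]=M[:3,:3];c["t"]=M[:3,3]; return c
E
python3 - <<'E'
from h import *
t=cv2.imread("pics/top0.png")
def crop(x,y,w,h,s): 
    return cv2.resize(t[y:y+h,x:x+w],None,fx=s,fy=s,interpolation=cv2.INTER_CUBIC)
a=crop(205,175,130,80,6)            #780x480
cv2.imwrite("pics/standcrop.png",a)
b=crop(133,205,40,66,9); d=crop(375,187,50,50,8)
o=np.zeros((600,800,3),np.uint8); o[:594,:360]=b; o[:400,380:780]=d; cv2.imwrite("pics/rp.png",o)
T=load("top0")
for n,uv,z in(("seat",(269,214),108),("knob",(315,206),145),("eye",(224,222),110),("pin",(153,256),115),("plug",(151,220),105),("pot",(405,211),122)): print(n,plane(T,uv,z).round())
E
```

```text
seat [562.  17. 108.]
knob [ 580. -114.  145.]
eye [541. 148. 110.]
pin [447. 351. 115.]
plug [551. 360. 105.]
pot [ 563. -375.  122.]
```

View pics/standcrop.png

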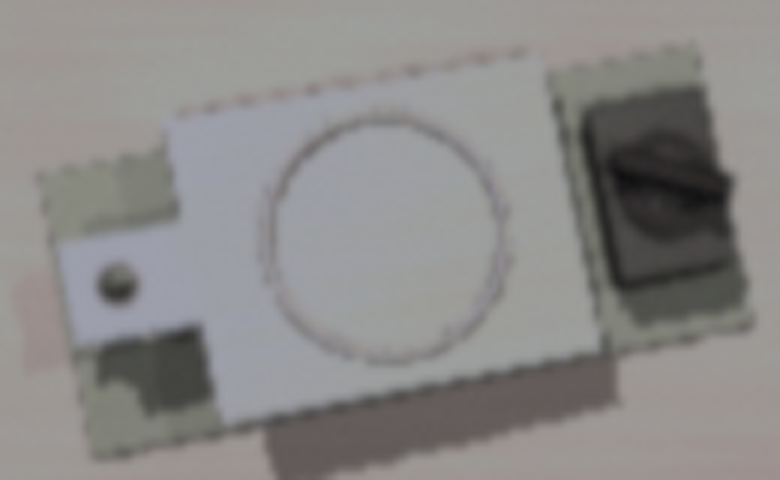

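View pics/rp.png

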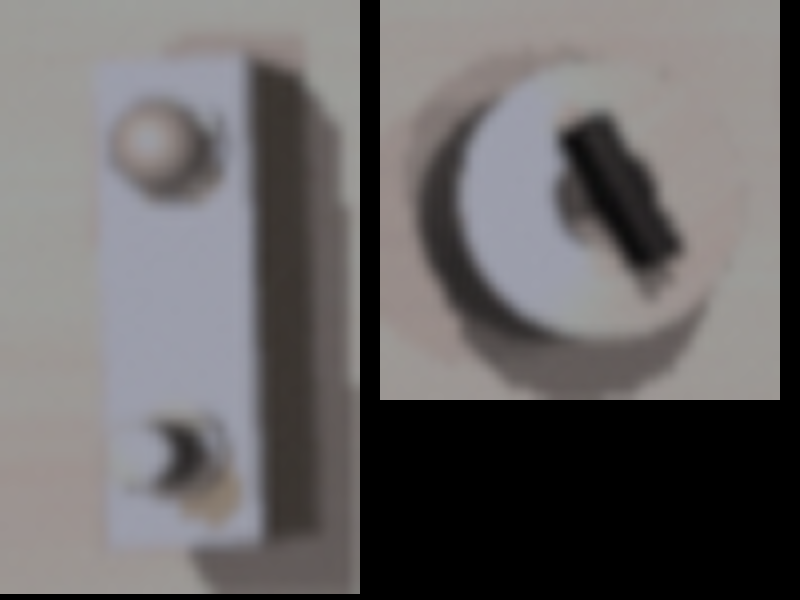

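Run:
```python
from h import *
T=load("top0")
P=lambda x,y,z,s,ox,oy: plane(T,((x+.5)/s-.5+ox,(y+.5)/s-.5+oy),z)[:2]
S=lambda x,y,z:P(x,y,z,6,205,175)
b=np.array([S(40,175,12),S(92,458,12),S(698,45,12),S(750,327,12)]);print(b.round(1))
ctr=b.mean(0); ey=((b[0]+b[1])-(b[2]+b[3]))/2; L=np.linalg.norm(ey); ey/=L
ex=np.array([ey[1],-ey[0]]); print("len",L,"wid",np.linalg.norm(b[0]-b[1]),"yaw",np.arctan2(ex[1],ex[0]))
o=ctr+20*ey
for n,y in(("origin",0),("knob",-155),("seat",-5),("eye",125)): print(n,(o+y*ey).round(1))
k0,k1=S(615,150,145),S(730,185,145); print("knob bar",(k0+k1)/2,np.linalg.norm(k1-k0),"ang",np.arctan2(*(k0-k1)[::-1]),)
g=S(118,283,110);print("eye raised",g)
print("seat raised",S(387,240,111))
R=lambda x,y,z:P(x,y,z,9,133,205)
r=[R(97,62,80),R(248,55,80),R(263,545,80),R(107,548,80)];print("rest",np.round(r,1),np.mean(r,0))
d=(r[0]+r[1]-r[2]-r[3])/2;e=d/np.linalg.norm(d);c=np.mean(r,0);print(np.linalg.norm(d),"pin from rest",c-50*e,"plug",c+50*e, "ang",np.arctan2(e[1],e[0]))
print("pin top",R(143,455,131))
Q=lambda x,y,z:P(x-380,y,z,8,375,187)
q=np.array([Q(565,130,122),Q(605,110,122),Q(680,245,122),Q(645,265,122)])
print("pot h",q.mean(0)); a=(q[0]+q[1]-q[2]-q[3])/2; print(np.linalg.norm(a),np.arctan2(a[1],a[0]))
```

```text
[[ 605.5  198.9]
 [ 458.   173. ]
 [ 668.  -145.9]
 [ 519.6 -169.2]]
len 349.04466211591335 wid 149.75640044938794 yaw 0.1787362036764754
origin [559.2  33.9]
knob [ 586.8 -118.6]
seat [560.1  29. ]
eye [537.  156.9]
knob bar [ 589.52096856 -118.59496207] 56.632705818031674 ang 1.2560303705146376
eye raised [541.90237647 147.18457573]
seat raised [560.34120949  17.09629469]
rest [[578.7 390. ]
 [580.2 340.4]
 [419.5 335.1]
 [419.5 385.9]] [499.4897357  362.85947891]
160.0246780279021 pin from rest [449.51135437 361.38930886] plug [549.46811703 364.32964897] ang 0.029407639569776513
pin top [449.83274563 359.53630309]
pot h [ 565.82948225 -375.05096727]
55.75727578381668 0.4858222785369033
```

Everything matches the known sizes: base 349×150, rest 160, and the knob bar 1.08 rad off level. I'm moving above the knob.

Emit:
carry_out([
  [40, -26, 0, 0, 0],
  [40, -26, 0, 0, 0],
  [40, -26, 0, 0, 0],
  [40, -26, 0, 0, 0],
  [40, -26, 0, 0, 0],
  [40, -26, 0, 0, 0],
  [40, -26, 0, 0, 0],
  [40, -26, 0, 0, 0],
  [40, -26, 0, 0, 0],
  [40, -26, 0, 0, 0],
  [40, -26, 0, 0, 0],
  [40, -26, 0, 0, 0],
])

```text
t: 1.3
eef_pos: [548.9, -165.9, 222.5]
tcp_rot: [-3.141, 0.0, 0.281]
ft_force: [0.3, -1.8, 0.5]
opening: 1.001
grip_force: 0.0
```

Emit:
carry_out([
  [26, -18, 0, 0, 0],
  [26, -18, 0, 0, 0],
  [0, 0, 0, -8, 0],
  [0, 0, 0, -8, 0],
  [0, 0, 0, -8, 0],
  [0, 0, 0, -8, 0],
  [0, 0, 0, -8, 0],
  [0, 0, 0, -8, 0],
  [0, 0, 0, -8, 0],
  [0, 0, 0, 0, 0],
  [0, 0, 0, 0, 0],
])

```text
t: 2.4
eef_pos: [587.9, -118.7, 222.4]
tcp_rot: [-3.141, 0.0, 1.254]
ft_force: [0.9, -0.7, 0.4]
opening: 1.0
grip_force: 0.0
```

```bash
cat >> h.py <<'E'
def delta(s,X,yaw=None):
    p,y=s["eef_pos"],s["tcp_rot"][2]; d=np.array(X)-p; c,n=np.cos(y),np.sin(y)
    r=[c*d[0]+n*d[1],n*d[0]-c*d[1],-d[2]]
    if yaw is not None: r.append(-np.degrees(yaw-y))
    return np.round(r,1)
E
python3 - <<'E'
from h import *
from cell import env
c=wcam(env);cv2.imwrite("pics/w1.png",c["color"][:,:,::-1]);np.savez("pics/w1.npz",**c)
s=env.state();print(s["t"],s["eef_pos"],s["tcp_rot"],delta(s,[587.5,-118.6,124],1.256))
print(proj(c,[587.5,-118.6,145]))
E
```

```text
2.45 [ 587.88418597 -118.71521398  222.47421495] [-3.14132308e+00  7.55902621e-05  1.25432627e+00] [-0.  -0.4 98.5 -0.1]
[274.66440662 219.83569424]
```

View pics/w1.png

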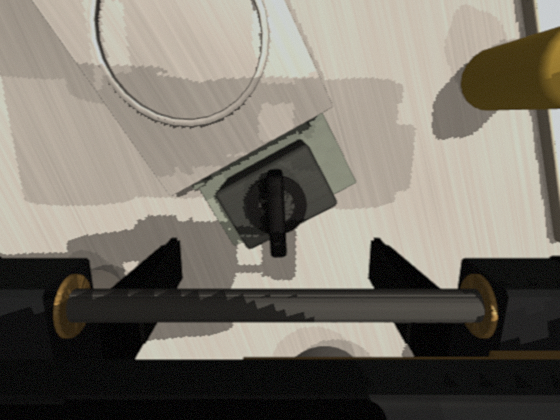

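The wrist view shows the knob bar vertical at about (277,214), against a predicted (275,220). The alignment is good, so I'll descend and grip.

Emit:
carry_out([
  [0, 0, 35, 0, 0],
  [0, 0, 35, 0, 0],
  [0, 0, 28, 0, 0],
  [0, 0, 0, 0, 0.6],
  [0, 0, 0, 0, 1],
  [0, 0, 0, 0, 1],
  [0, 0, 0, 0, 1],
  [0, 0, 0, 0, 1],
  [0, 0, 0, 0, 1],
  [0, 0, 0, 0, 1],
  [0, 0, 0, 0, 1],
])

```text
t: 3.55
eef_pos: [588.0, -118.8, 124.8]
tcp_rot: [3.141, 0.0, 1.258]
ft_force: [0.1, 0.4, 0.6]
opening: 0.383
grip_force: 0.0
```

Emit:
carry_out([
  [0, 0, 0, 7, 1],
  [0, 0, 0, 7, 1],
  [0, 0, 0, 7, 1],
  [0, 0, 0, 7, 1],
  [0, 0, 0, 7, 1],
  [0, 0, 0, 7, 1],
  [0, 0, 0, 7, 1],
  [0, 0, 0, 7, 1],
  [0, 0, 0, 5.6, 1],
  [0, 0, 0, 0, 1],
  [0, 0, 0, 0, 1],
])

```text
t: 4.65
eef_pos: [587.9, -118.3, 124.5]
tcp_rot: [-3.141, 0.0, 0.186]
ft_force: [0.1, 4.4, -0.4]
opening: 0.155
grip_force: 27.3
```

Run:
```python
from h import *
from cell import env
s=env.state();print(s)
c=env.read_camera("top"); np.savez("pics/top1.npz",**c)
c2=env.read_camera("scene"); np.savez("pics/scene1.npz",**c2)
a=cv2.resize(c["color"][165:260,205:335,::-1],None,fx=3,fy=3,interpolation=2)
b=cv2.resize(c2["color"][165:305,195:365,::-1],None,fx=3,fy=3,interpolation=2)
o=np.zeros((600,800,3),np.uint8);o=np.zeros((420,800,3),np.uint8);o[:285,:390]=a;o[:,390:]=b[:,:410] ;cv2.imwrite("pics/k1.png",o)
```

```text
{'t': 4.65, 'joints': array([-3.08817544e-01,  5.67287071e-01,  1.72265229e+00,  4.51230178e-04,
        8.51979652e-01,  1.07534590e+00]), 'qvel': array([-0.00109346, -0.00030138, -0.00045382, -0.00094663, -0.0008596 ,
       -0.00113915]), 'tau': array([ -3.15119505, -61.57395601, -21.59889042,  -0.65756623,
        -0.25843651,   0.53509913]), 'eef_pos': array([ 587.92002594, -118.29437598,  124.54939415]), 'tcp_rot': array([-3.14113880e+00,  1.25754559e-04,  1.86335729e-01]), 'ft_force': array([ 0.14026035,  4.39753353, -0.37798221]), 'moment': array([ 0.84767653, -0.10801924,  0.32112426]), 'grip_force': 27.25403713993728, 'opening': 0.15479953885162537}
```

View pics/k1.png

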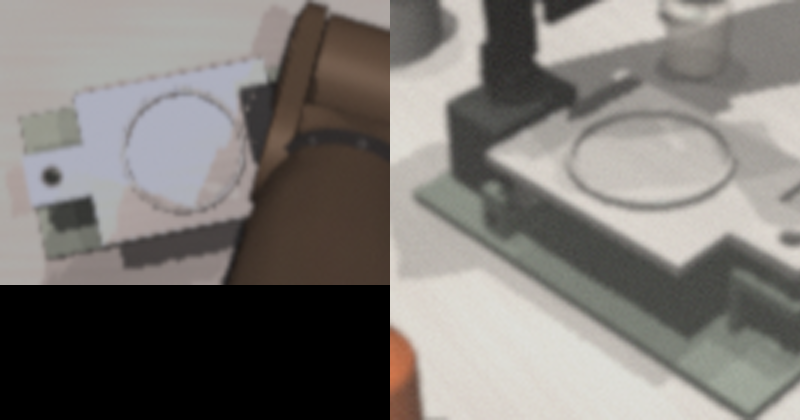

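The turn went through: the platform looks level and the moment is 0.32 Nm. The fingers closed late, though, so I'll release, rise and check the bar angle.

Emit:
carry_out([
  [0, 0, 0, 0, 0],
  [0, 0, 0, 0, 0],
  [0, 0, 0, 0, 0],
  [0, 0, -33, 0, 0],
  [0, 0, -33, 0, 0],
  [0, 0, -33, 0, 0],
  [0, 0, 0, 0, 0],
])

```text
t: 5.45
eef_pos: [589.4, -119.4, 228.0]
tcp_rot: [3.138, -0.006, 0.183]
ft_force: [0.1, -0.7, 0.1]
opening: 0.685
grip_force: 0.0
```

Run:
```python
from h import *
from cell import env
c=wcam(env);np.savez("pics/w2.npz",**c);cv2.imwrite("pics/w2.png",c["color"][:,:,::-1])
print(env.state()["eef_pos"],proj(c,[587.5,-118.6,145]))
```

```text
[ 588.54834616 -119.14657348  225.6159772 ] [273.23007807 220.3855215 ]
```

View pics/w2.png

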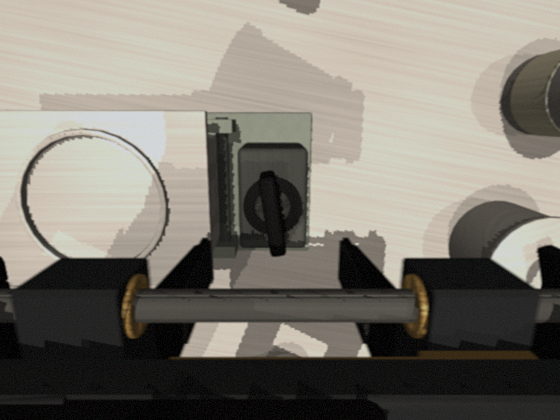

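The bar runs from (267,171) to (279,256), about 8° short, because the fingers closed on it mid-turn. I'll re-grip it flush and finish the turn.

Emit:
carry_out([
  [0, 0, 33, -8, 0.4],
  [0, 0, 33, 0, 0.6],
  [0, 0, 32, 0, 0.6],
  [0, 0, 0, 0, 1],
  [0, 0, 0, 0, 1],
  [0, 0, 0, 0, 1],
  [0, 0, 0, 0, 1],
  [0, 0, 0, 0, 1],
  [0, 0, 0, 0, 1],
  [0, 0, 0, 0, 1],
  [0, 0, 0, 0, 1],
  [0, 0, 0, 0, 1],
])

```text
t: 6.7
eef_pos: [588.0, -118.3, 126.6]
tcp_rot: [3.141, -0.001, 0.323]
ft_force: [-1.1, 4.5, 6.6]
opening: 0.13
grip_force: 30.0
```

Emit:
carry_out([
  [0, 0, 0, 0, 1],
  [0, 0, 0, 0, 1],
])

```text
t: 6.9
eef_pos: [588.1, -118.3, 126.6]
tcp_rot: [3.141, -0.001, 0.323]
ft_force: [-2.4, 3.9, 5.7]
opening: 0.128
grip_force: 30.0
```

Emit:
carry_out([
  [0, 0, 0, 4.1, 1],
  [0, 0, 0, 4.1, 1],
  [0, 0, 0, 0, 1],
  [0, 0, 0, 0, 1],
])

```text
t: 7.3
eef_pos: [588.0, -118.1, 126.6]
tcp_rot: [-3.141, -0.001, 0.18]
ft_force: [-2.1, 4.6, 6.0]
opening: 0.123
grip_force: 30.0
```

Emit:
carry_out([
  [0, 0, 0, 0, 0.6],
  [0, 0, 0, 0, 0.6],
  [0, 0, 0, 0, 0.6],
  [0, 0, -33, 0, 0.6],
  [0, 0, -33, 0, 0.6],
  [0, 0, -33, 0, 0.6],
  [0, 0, 0, 0, 0.6],
  [0, 0, 0, 0, 0.6],
])

```text
t: 8.1
eef_pos: [587.9, -118.8, 225.0]
tcp_rot: [3.141, -0.001, 0.179]
ft_force: [0.1, 1.0, -0.8]
opening: 0.401
grip_force: 0.0
```

Run:
```python
from h import *
from cell import env
c=wcam(env);np.savez("pics/w3.npz",**c);I=c["color"][:,:,::-1]
T=env.read_camera("top");np.savez("pics/top3.npz",**T)
s=env.state();print(s["eef_pos"],s["tcp_rot"])
a=cv2.resize(I[90:270,190:330],None,fx=3,fy=3,interpolation=2)
b=cv2.resize(T["color"][195:255,205:265,::-1],None,fx=6,fy=6,interpolation=2)
o=np.zeros((540,800,3),np.uint8);o[:,:420]=a;o[:360,430:790]=b;cv2.imwrite("pics/k3.png",o)
```

```text
[ 587.51741557 -118.69666829  223.576984  ] [-3.14098357e+00  1.43608750e-03  1.79456203e-01]
```

View pics/k3.png

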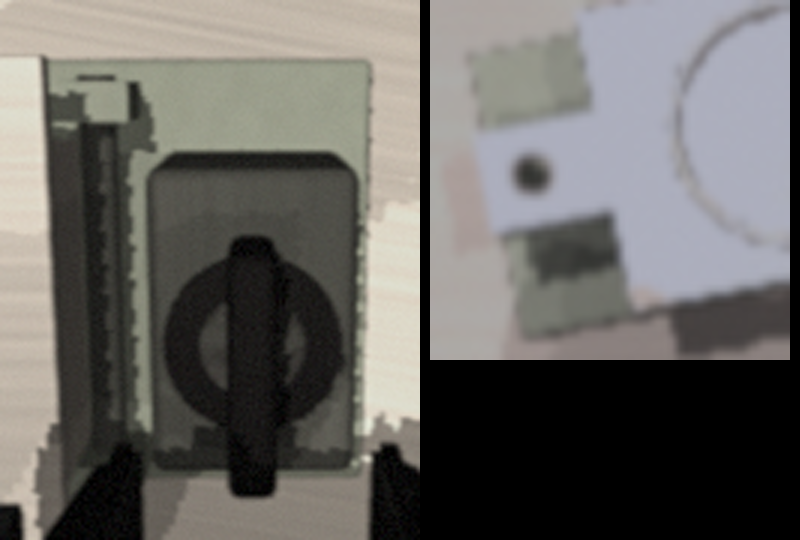

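The bar is now square across the stand and the platform is level, with the eye's dark hole visible in the top crop. Next is the pin.

Emit:
carry_out([
  [-4.6, -45, 0, 0, 0],
  [-4.6, -45, 0, 0, 0],
  [-4.6, -45, 0, 0, 0],
  [-4.6, -45, 0, 0, 0],
  [-4.6, -45, 0, 0, 0],
  [-4.6, -45, 0, 0, 0],
  [-4.6, -45, 0, 0, 0],
  [-4.6, -45, 0, 0, 0],
  [-4.6, -45, 0, 0, 0],
  [-4.6, -45, 0, 0, 0],
  [-4.6, -45, 0, 0, 0],
  [0, 0, 0, 0, 0],
])

```text
t: 9.4
eef_pos: [447.8, 363.1, 223.1]
tcp_rot: [3.141, 0.002, 0.184]
ft_force: [0.1, -0.5, -0.4]
opening: 0.999
grip_force: 0.0
```

Run:
```python
from h import *
from cell import env
c=wcam(env);np.savez("pics/w4.npz",**c);cv2.imwrite("pics/w4.png",c["color"][:,:,::-1])
s=env.state();print(s["eef_pos"],s["tcp_rot"],delta(s,[449.7,360.5,102]), proj(c,[449.7,360.5,131]),proj(c,[449.7,360.5,80]))
for n in("top0","top3"):
    T=load(n);g=cv2.cvtColor(T["color"],cv2.COLOR_RGB2GRAY);x0,y0=213,215
    w=g[y0:y0+18,x0:x0+20].astype(float); m=np.clip(110-w,0,None); k,l,st,ce=cv2.connectedComponentsWithStats((m>0).astype(np.uint8))
    for i in range(1,k):
        mm=m*(l==i);yy,xx=np.mgrid[:18,:20];u=((xx*mm).sum()/mm.sum()+x0,(yy*mm).sum()/mm.sum()+y0)
        print(n,st[i],u,plane(T,u,95))
```

```text
[448.3994012  361.06919258 223.06336569] [3.14070338e+00 2.16593360e-03 1.83207501e-01] [  1.2   0.8 121.1] [279.12800179 211.85544944] [278.38752918 196.4639555 ]
top0 [ 8  5  7  6 27] (np.float64(224.0365296803653), np.float64(222.7869101978691)) [539.86271802 149.61137862  95.        ]
top0 [ 9 15 11  3 20] (np.float64(228.3448275862069), np.float64(231.73491379310346)) [513.42951329 137.25225327  95.        ]
top3 [ 6  6  6  6 25] (np.float64(221.42125984251967), np.float64(223.73753280839895)) [537.21085222 157.28257186  95.        ]
top3 [13 16  7  2  9] (np.float64(230.1206896551724), np.float64(231.88505747126436)) [512.89727543 132.06953793  95.        ]
```

View pics/w4.png

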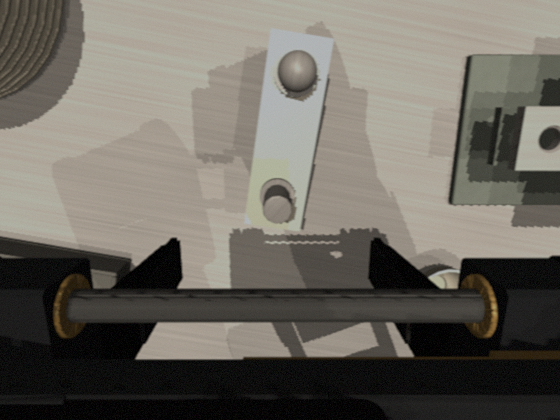

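The pin head is at about (277,210), against a predicted (279,212), so it's within about 1.5 mm. The eye measures (537.2,157.3), matching the stand fit. I'll descend and grip the pin.

Emit:
carry_out([
  [2, 0, 40, 0, 0],
  [0, 0, 40, 0, 0],
  [0, 0, 41, 0, 0.3],
  [0, 0, 0, 0, 1],
  [0, 0, 0, 0, 1],
  [0, 0, 0, 0, 1],
  [0, 0, 0, 0, 1],
  [0, 0, 0, 0, 1],
  [0, 0, 0, 0, 1],
  [0, 0, 0, 0, 1],
  [0, 0, 0, 0, 1],
  [0, 0, 0, 0, 1],
])

```text
t: 10.65
eef_pos: [451.8, 360.1, 103.7]
tcp_rot: [-3.141, -0.001, 0.179]
ft_force: [-0.8, 7.2, -4.7]
opening: 0.229
grip_force: 30.0
```

Emit:
carry_out([
  [0, 0, 0, 0, 1],
  [0, 0, 0, 0, 1],
  [0, 0, 0, 0, 1],
  [0, 0, -5, 0, 1],
  [0, 0, -20, 0, 1],
  [0, 0, -20, 0, 1],
  [0, 0, -30, 0, 1],
  [0, 0, -35, 0, 1],
  [0, 0, -30, 0, 1],
  [0, 0, 0, 0, 1],
])

```text
t: 11.65
eef_pos: [452.7, 360.1, 247.2]
tcp_rot: [-3.14, -0.006, 0.18]
ft_force: [0.7, 0.7, -1.5]
opening: 0.229
grip_force: 29.9
```

Run:
```python
from h import *
from cell import env
s=env.state();print(s["eef_pos"],s["tcp_rot"],s["opening"],s["grip_force"],s["ft_force"],delta(s,[537.2,157.2,240]))
```

```text
[452.73788422 360.08983882 247.23593189] [-3.13994587 -0.00554484  0.17975072] 0.22882316591233473 29.93953049182892 [ 0.73521307  0.71824976 -1.46938121] [ 46.8 214.7   7.2]
```

Emit:
carry_out([
  [9.4, 31, 0, 0, 1],
  [9.4, 31, 0, 0, 1],
  [9.4, 31, 0, 0, 1],
  [9.4, 31, 2, 0, 1],
  [9.2, 31, 5, 0, 1],
  [0, 0, 0, 0, 1],
  [0, 0, 0, 0, 1],
  [0, 0, 0, 0, 1],
])

```text
t: 12.45
eef_pos: [525.0, 215.9, 236.1]
tcp_rot: [3.141, 0.001, 0.18]
ft_force: [0.2, 0.3, -1.5]
opening: 0.224
grip_force: 29.9
```

Run:
```python
from h import *
from cell import env
c=wcam(env);np.savez("pics/w5.npz",**c);cv2.imwrite("pics/w5.png",c["color"][:,:,::-1])
s=env.state();print(s["eef_pos"],s["tcp_rot"],delta(s,[537.2,157.2,240]))
p=proj(c,[537.2,157.2,95]);print(p)
x0,y0=(p-32).astype(int);w=cv2.cvtColor(c["color"],7)[y0:y0+64,x0:x0+64]
print(w[32,::3]);print(w[::3,32])
cv2.imwrite("pics/w5.png",np.vstack([cv2.resize(c["color"][...,::-1],(448,336)),cv2.resize(np.dstack([w]*3),(448,256)) [:, :]]))
```

```text
[524.9770529  216.13812914 236.26326799] [3.14148236e+00 6.29929401e-04 1.80461636e-01] [ 1.4 60.2 -3.7]
[344.18670071 196.96498425]
[ 98 127 187 187 184 186 185 121  70  67  74 109 116  59 113 165 184 211
 214 213 214 214]
[121 172 188 191 188 187 189  87  57  50  68 108 119  87 156 180 182 185
 181 186 128 116]
```

View pics/w5.png

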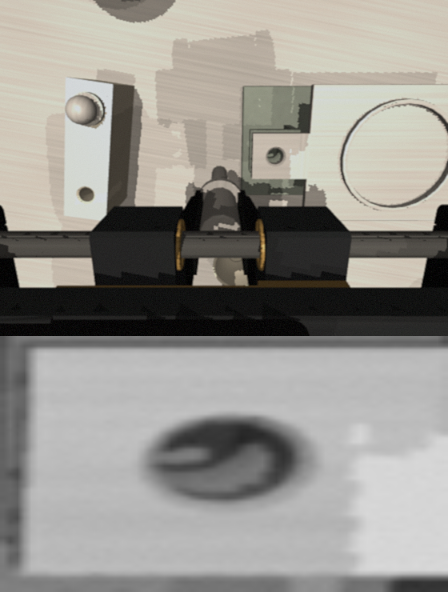

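The wrist view shows the pin held upright, its tip at about (273,214), and the eye hole at about (344.7,194.7), against a predicted (344.2,197.0). I'll check the tip offset.

Run:
```python
from h import *
c=load("w5");y=.1805;p=np.array([524.98,216.14,236.26])
ex=np.array([np.cos(y),np.sin(y),0]);ey=np.array([np.sin(y),-np.cos(y),0])
for d in(-4,-2,0,2): print(d,[proj(c,p+d*ex+[0,0,-z]).round(1) for z in(95.7,87.7)], [proj(c,p+d*ex+ s*7*ey+[0,0,-87.7]).round(0) for s in(-1,1)])
g=cv2.cvtColor(c["color"],7);w=g[196:240:2,250:296:2];print(w)
```

```text
-4 [array([274.9, 217.7]), array([274.9, 220.7])] [array([265., 221.]), array([285., 221.])]
-2 [array([274.9, 215.1]), array([274.9, 218.1])] [array([265., 218.]), array([285., 218.])]
0 [array([274.9, 212.5]), array([274.9, 215.5])] [array([265., 215.]), array([285., 215.])]
2 [array([274.9, 209.9]), array([274.9, 212.8])] [array([265., 213.]), array([285., 213.])]
[[158 158 158 159 171 171 172 173 177 177 180 181 181 181 170 159 159 157
  155 153 155 155 155]
 [159 157 159 159 174 175 174 175 175 174 172 170 174 172 163 160 163 167
  167 167 163 158 163]
 [160 159 160 159 169 176 175 173 174 174 177 174 176 176 174 171 169 173
  174 176 179 175 180]
 [157 156 160 158 168 175 177 176 175 175 176 175 175 178 176 177 175 176
  176 177 175 174 172]
 [162 159 161 158 165 175 173 176 172 176 178 176 177 178 175 176 176 175
  175 174 176 174 178]
 [160 162 162 162 176 178 174 176 174 173 172 170 171 172 179 177 176 174
  176 175 178 177 176]
 [157 158 157 158 174 174 176 178 180 173 118  86  83  87 115 158 174 175
  175 177 177 174 175]
 [169 170 159 160 173 176 174 177 151  83  72  72  
[... 704 characters left out ...]
 88  90  94  90  96]
 [178 177 177 178 168 126  82  86 114 144 150 154 161 164 156 151 118  96
   78  70  82  90  93]
 [171 171 174 152  85  92 138 156 164 164 160 159 167 168 165 160 159 161
  157 125  70  72  92]
 [175 177 149  89 116 161 164 162 163 161 158 162 169 168 164 159 158 163
  165 164 149  94  68]
 [177 158  89 137 165 163 163 164 161 162 158 161 168 166 163 159 157 161
  160 163 170 174 118]
 [146 107 137 162 165 162 161 163 159 157 139 130 128 123 110 144 159 163
  163 160 159 164 163]
 [ 76  74 139 163 158 158 163 155 109  78  74  77  76  74  74  77 100 127
  158 160 162 162 166]
 [ 37  70 134 166 128  91 100  80  76  76  76  78  75  75  75  76  77  70
   85 136 164 165 166]]
```

Emit:
carry_out([
  [1, 20, 0, 0, 1],
  [1, 20.6, 0, 0, 1],
  [1, 20, 10, 0, 1],
  [0, 0, 25, 0, 1],
  [0, 0, 0, 0, 1],
  [0, 0, 0, 0, 1],
  [0, 0, 0, 0, 1],
])

```text
t: 13.2
eef_pos: [539.5, 157.2, 202.6]
tcp_rot: [3.142, -0.001, 0.181]
ft_force: [-0.1, 0.0, -1.4]
opening: 0.224
grip_force: 29.9
```

Run:
```python
from h import *
from cell import env
s=env.state();print(s["eef_pos"],s["tcp_rot"],delta(s,[538.8,157.0,118.7]))
```

```text
[539.45684131 157.17014697 202.61522314] [ 3.14154573e+00 -1.29375224e-03  1.80629988e-01] [-0.7  0.  83.9]
```

Tip at about 107 mm. I'll lower it into the upper eye while watching the force.

Emit:
carry_out([
  [-0.5, 0, 6, 0, 1],
  [0, 0, 6, 0, 1],
  [0, 0, 6, 0, 1],
  [0, 0, 5, 0, 1],
  [0, 0, 0, 0, 1],
  [0, 0, 0, 0, 1],
])

```text
t: 13.8
eef_pos: [538.8, 156.3, 178.4]
tcp_rot: [3.141, 0.0, 0.18]
ft_force: [0.3, 0.3, -2.1]
opening: 0.225
grip_force: 29.9
```

Emit:
carry_out([
  [0, -0.5, 6, 0, 1],
  [0, 0, 6, 0, 1],
  [0, 0, 6, 0, 1],
  [0, 0, 6, 0, 1],
  [0, 0, 6, 0, 1],
  [0, 0, 0, 0, 1],
  [0, 0, 0, 0, 1],
])

```text
t: 14.5
eef_pos: [538.7, 156.8, 148.5]
tcp_rot: [3.142, 0.0, 0.18]
ft_force: [0.2, -0.8, -2.3]
opening: 0.229
grip_force: 29.9
```

Emit:
carry_out([
  [0, 0, 6, 0, 1],
  [0, 0, 6, 0, 1],
  [0, 0, 6, 0, 1],
  [0, 0, 5, 0, 1],
  [0, 0, 3, 0, 1],
  [0, 0, 0, 0, 1],
  [0, 0, 0, 0, 1],
])

```text
t: 15.2
eef_pos: [538.7, 156.8, 122.6]
tcp_rot: [3.141, 0.0, 0.18]
ft_force: [-0.1, -1.1, -1.7]
opening: 0.226
grip_force: 29.9
```

Emit:
carry_out([
  [0, 0, 1.5, 0, 1],
  [0, 0, 1.5, 0, 1],
  [0, 0, 1.5, 0, 1],
  [0, 0, 0, 0, 1],
  [0, 0, 0, 0, 1],
])

```text
t: 15.7
eef_pos: [538.7, 156.9, 118.4]
tcp_rot: [-3.142, -0.0, 0.18]
ft_force: [-0.4, 1.5, 3.5]
opening: 0.227
grip_force: 29.9
```

Contact came at the expected height (118.7). One small push, then release and rise.

Emit:
carry_out([
  [0, 0, 1, 0, 1],
  [0, 0, 0, 0, 1],
  [0, 0, 0, 0, 0],
  [0, 0, 0, 0, 0],
  [0, 0, 0, 0, 0],
  [0, 0, 0, 0, 0],
  [0, 0, 0, 0, 0],
  [0, 0, 0, 0, 0],
  [0, 0, -30, 0, 0],
  [0, 0, -40, 0, 0],
  [0, 0, -50, 0, 0],
  [0, 0, 0, 0, 0],
])

```text
t: 16.9
eef_pos: [540.7, 157.2, 243.1]
tcp_rot: [3.141, -0.01, 0.18]
ft_force: [1.0, 0.3, 0.1]
opening: 0.985
grip_force: 0.0
```

Run:
```python
from h import *
from cell import env
S=env.read_camera("scene");np.savez("pics/scene6.npz",**S);c=wcam(env);np.savez("pics/w6.npz",**c);T=env.read_camera("top");np.savez("pics/top6.npz",**T)
s=env.state();print(s["eef_pos"],s["tcp_rot"],delta(s,[565.8,-375,240],.486))
a=cv2.resize(S["color"][180:310,190:370,::-1],None,fx=4,fy=4,interpolation=2)[:,:400*2];cv2.imwrite("pics/s6.png",a)
# pin collar bottom / handle top projections if home
print([((proj(S,[537.2,157.2,z])-[190,180])*4).round() for z in(95,101,146)])
T=load("top0");g=cv2.cvtColor(T["color"],7)[192:232,385:425];m=(g<60).astype(np.uint8)
k,l,st,ce=cv2.connectedComponentsWithStats(m);i=1+st[1:,4].argmax();pts=np.argwhere(l==i)[:,::-1].astype(np.float32)+[385,192]
print(st[i],cv2.minAreaRect(pts.astype(np.float32)))
```

```text
[538.24861893 156.73478794 236.55608496] [3.14151118e+00 5.18906915e-04 1.79612418e-01] [-67.9 528.1  -3.4 -17.6]
[array([561., 260.]), array([562., 251.]), array([568., 179.])]
[ 13  10  14  19 132] ((404.32928466796875, 211.03663635253906), (19.209373474121094, 7.964861869812012), 51.34019470214844)
```

View pics/s6.png

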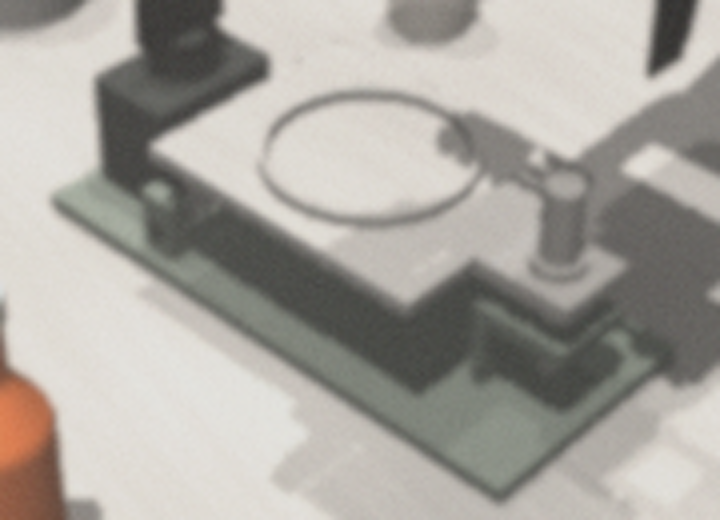

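The scene crop shows the pin home: collar on the upper eye at (558,268), handle top at (566,183) where predicted (568,179). I'm now at 11 viewed pictures by count, one over the allowance, so I'll view no more and work from numbers only. Moving to the pot.

Emit:
carry_out([
  [-5.6, 44, 0, 0, 0],
  [-5.6, 44, 0, 0, 0],
  [-5.6, 44, 0, 0, 0],
  [-5.6, 44, 0, 0, 0],
  [-5.6, 44, 0, 0, 0],
  [-5.6, 44, 0, 0, 0],
  [-5.6, 44, 0, 0, 0],
  [-5.6, 44, 0, 0, 0],
  [-5.6, 44, 0, 0, 0],
  [-5.6, 44, 0, 0, 0],
  [-5.6, 44, 0, 0, 0],
  [-5.6, 44, 0, 0, 0],
])

```text
t: 18.25
eef_pos: [566.2, -376.3, 234.8]
tcp_rot: [-3.139, 0.002, 0.179]
ft_force: [0.8, 0.2, -0.1]
opening: 0.998
grip_force: 0.0
```

Emit:
carry_out([
  [0, 0, 0, -6, 0],
  [0, 0, 0, -6, 0],
  [0, 0, 0, -5.6, 0],
  [0, 0, 0, 0, 0],
  [0, 0, 0, 0, 0],
])

```text
t: 18.75
eef_pos: [566.6, -374.5, 235.7]
tcp_rot: [-3.14, 0.001, 0.484]
ft_force: [1.4, 0.2, 0.2]
opening: 1.001
grip_force: 0.0
```

Run:
```python
from h import *
from cell import env
c=wcam(env);np.savez("pics/w7.npz",**c)
s=env.state();print(s["eef_pos"],s["tcp_rot"],delta(s,[565.8,-375,102],.486))
q=proj(c,[565.8,-375,122]);print("pred handle",q)
g=cv2.cvtColor(c["color"],7);x0,y0=(q-60).astype(int)
m=(g[y0:y0+120,x0:x0+120]<60).astype(np.uint8);k,l,st,ce=cv2.connectedComponentsWithStats(m)
for i in range(1,k):
    if st[i,4]>150:
        r=cv2.minAreaRect((np.argwhere(l==i)[:,::-1]+[x0,y0]).astype(np.float32));print(st[i,:4]+[x0,y0,0,0],st[i,4],r)
        if 400<st[i,4]<6000:
            b=cv2.boxPoints(r);print([plane(c,p,122)[:2].round(1) for p in b])
print(g[y0:y0+120:6,x0:x0+120:5])
T=load("top0");print("lid ctr",plane(T,(402.2,212),86))
```

```text
[ 566.68266993 -374.50371673  236.05986856] [-3.14017940e+00  7.07465920e-04  4.84233812e-01] [-1.000e+00  0.000e+00  1.341e+02 -1.000e-01]
pred handle [275.46387788 207.74302465]
[270 167  19  77] 1256 ((279.0, 205.0), (76.0, 18.0), 90.0)
[array([ 592.6, -356.1]), array([ 599.1, -368.4]), array([ 544.2, -397.9]), array([ 537.4, -384.9])]
[[155 146 145 143 146 143 139 166 188 188 189 190 191 191 188 190 189 191
  188 139 155 152 149 156]
 [144 146 142 146 143 143 166 178 181 187 190 189 189 189 191 192 191 188
  186 180 175 151 154 153]
 [136 144 141 147 161 173 162 173 179 189 189 192 190 190 189 189 189 187
  185 177 175 173 148 155]
 [143 149 140 151 172 177 166 170 178 185 190 192 184 183 190 190 191 186
  180 178 176 172 170 164]
 [140 146 131 158 164 167 156 161 166 176 188 152   4  11   0 187 187 181
  172 170 163 162 158 156]
 [144 145 160 167 171 169 158 161 162 172 182 146  21  20  16 176 180 178
  176 173 170 170 168 169]
 [140 143 159 158 158 159 149 152 157 170  91  45  16  19  19  76 167 172
  171 166 164 160 159 159]
 [170 137 145 150 145 148 146 147 152  79  68  47  1
[... 613 characters left out ...]
17 178 180 176
  177 177 176 171 175 183]
 [181 181 179 179 175 174 177 177 178 179 179 133  38  28  10 182 178 178
  180 180 178 176 168 186]
 [107 114 109 105 107 161 177 175 176 175 177 135  28  31  15 176 177 176
  176 176 174 132 108 108]
 [107 107 107 108 107 106 109 131 155 118 116 125  50  49  70 151 166 150
  118 113 106 107 109 109]
 [104 105 106 105 108 104 108 116 107 103 106 106 103 105 105 104 105 113
  112 109 119 110 108 107]
 [107 110 105 107 103 108 108 105 107 107 108 101 105 104 108 106 107 109
  114 115 115 107 111 111]
 [105 107 107 111 108 106 102 107 110 107 109 104 106 104 106 104 106 108
  146 183 181 143 108 107]]
lid ctr [ 563.07754822 -377.00879423   86.        ]
```

Emit:
carry_out([
  [-2, 1.8, 34, 0, 0],
  [0, 0, 40, 0, 0],
  [0, 0, 40, 0, 0.3],
  [0, 0, 20, 0, 0.5],
  [0, 0, 0, 0, 0.6],
  [0, 0, 0, 0, 1],
  [0, 0, 0, 0, 1],
  [0, 0, 0, 0, 1],
  [0, 0, 0, 0, 1],
  [0, 0, 0, 0, 1],
  [0, 0, 0, 0, 1],
  [0, 0, 0, 0, 1],
])

```text
t: 20.0
eef_pos: [565.9, -377.2, 103.2]
tcp_rot: [3.142, -0.0, 0.487]
ft_force: [0.3, -0.7, -0.0]
opening: 0.213
grip_force: 0.0
```

Emit:
carry_out([
  [0, 0, 0, 0, 1],
  [0, 0, 0, 0, 1],
  [0, 0, 0, 0, 1],
  [0, 0, 0, 0, 1],
  [0, 0, 0, 0, 1],
])

```text
t: 20.5
eef_pos: [565.9, -377.3, 103.1]
tcp_rot: [3.141, 0.0, 0.487]
ft_force: [0.0, -0.5, -1.9]
opening: 0.144
grip_force: 30.0
```

Emit:
carry_out([
  [0, 0, -5, 0, 1],
  [0, 0, -10, 0, 1],
  [0, 0, -15, 0, 1],
  [0, 0, -20, 0, 1],
  [0, 0, -25, 0, 1],
  [0, 0, -25, 0, 1],
  [0, 0, -25, 0, 1],
  [0, 0, -25, 0, 1],
  [0, 0, -15, 0, 1],
  [0, 0, -10, 0, 1],
  [0, 0, -5, 0, 1],
  [0, 0, 0, 0, 1],
])

```text
t: 21.7
eef_pos: [565.9, -377.2, 283.7]
tcp_rot: [3.141, -0.0, 0.487]
ft_force: [0.3, 0.9, -5.3]
opening: 0.143
grip_force: 30.0
```

Run:
```python
from h import *
from cell import env
s=env.state();print(s["eef_pos"],s["tcp_rot"],s["ft_force"],s["moment"],delta(s,[560.1,29,283]))
T=load("top6");g=cv2.cvtColor(T["color"],7)
# seat ring check: edges of plate ring by blurred dark ring pixels
w=g[185:245,240:300];e=cv2.adaptiveThreshold(cv2.GaussianBlur(w,(3,3),0),255,0,1,11,4)
u0=proj(T,[560.1,29,103]);yy,xx=np.nonzero(e);p=np.c_[xx+240,yy+185].astype(float)
r=np.hypot(*(p-u0).T);print(u0,np.histogram(r,bins=range(10,28)))
p=p[(r>16)&(r<23)]
for _ in range(3):
    (cx,cy),ax,an=cv2.fitEllipse(p.astype(np.float32));rr=np.hypot(*(p-[cx,cy]).T);p=p[abs(rr-np.median(rr))<1.5]
print((cx,cy),ax,plane(T,(cx,cy),101),len(p))
```

```text
[ 565.86534923 -377.18041255  283.66114528] [ 3.14103442e+00 -1.93003032e-04  4.86759917e-01] [ 0.29352995  0.91713809 -5.29994945] [-0.03279806 -0.04345801 -0.00851339] [ 184.9 -361.7    0.7]
[265.05098004 214.95721936] (array([  0,   0,   0,   5,   6,   8,  10,  26,  64, 108,  98,  62,  31,
        24,  28,  41,  51]), array([10, 11, 12, 13, 14, 15, 16, 17, 18, 19, 20, 21, 22, 23, 24, 25, 26,
       27]))
(265.01513671875, 215.42758178710938) (39.83905029296875, 40.32007598876953) [558.88390288  29.17726793 101.        ] 290
```

Emit:
carry_out([
  [5.6, -10.9, 0, 0, 1],
  [11.1, -21.7, 0, 0, 1],
  [16.7, -32.6, 0, 0, 1],
  [20.4, -39.8, 0, 0, 1],
  [20.4, -39.8, 0, 0, 1],
  [20.4, -39.8, 0, 0, 1],
  [20.4, -39.8, 0, 0, 1],
  [20.4, -39.8, 0, 0, 1],
  [16.7, -32.6, 0, 0, 1],
  [14.8, -28.9, 0, 0, 1],
  [11.1, -21.7, 0, 0, 1],
  [7.4, -14.4, 0, 0, 1],
])

```text
t: 22.9
eef_pos: [559.7, 31.5, 282.5]
tcp_rot: [-3.141, 0.001, 0.488]
ft_force: [0.7, -0.9, -4.9]
opening: 0.146
grip_force: 30.0
```

Emit:
carry_out([
  [0, 0, 15, 0, 1],
  [0, 0, 20, 0, 1],
  [0, 0, 15, 0, 1],
  [0, 0, 10, 0, 1],
  [0, 0, 0, 0, 1],
  [0, 0, 0, 0, 1],
  [0, 0, 0, 0, 1],
])

```text
t: 23.6
eef_pos: [560.9, 29.2, 223.9]
tcp_rot: [3.141, -0.001, 0.487]
ft_force: [-0.1, 0.9, -5.7]
opening: 0.147
grip_force: 30.0
```

Run:
```python
from h import *
from cell import env
s=env.state();print(s["eef_pos"],s["tcp_rot"],s["ft_force"],delta(s,[560.5,29.2,198]))
S=env.read_camera("scene");T=env.read_camera("top");np.savez("pics/scene8.npz",**S);np.savez("pics/top8.npz",**T)
# pot silhouette in scene: left/right edges by image difference to scene6, rows at mid body
p=s["eef_pos"];B=load("scene6")
for z in(30,50):   # height above underside
    X=np.array([p[0],p[1],p[2]-103+z]);u=proj(S,X);r=int(round(u[1]))
    d=cv2.absdiff(cv2.GaussianBlur(S["color"],(3,3),0),cv2.GaussianBlur(B["color"],(3,3),0))[r].max(1)
    a=S["R"][0]; a=a/np.linalg.norm(a); e=[proj(S,X-50*a)[0],proj(S,X+50*a)[0]]
    i=int(u[0]);print("row",r,"ctr",u,"pred edges",e);print(d[i-40:i+41]);print(cv2.cvtColor(S["color"],7)[r,i-40:i+41])
```

```text
[560.86900486  29.17612677 223.86691601] [ 3.14086967e+00 -9.98374852e-04  4.86615883e-01] [-0.10188123  0.92521549 -5.72035927] [-0.3 -0.2 25.9]
row 197 ctr [283.12768899 197.05969425] pred edges [np.float64(259.27850553817746), np.float64(306.9768724475685)]
[  6   7   5   4   6   6   6   7   7   6   7   9  12  17  29  52  81 107
 117 117 113 112 110 110 108 106 105 104 103 103 104 104 103 103 103 103
 103 103 103 104 105 106 108 109 109 110 110 111 110 110 111 113 116 119
 122 124 127 129 130 132 135 136 131 118 103  94  91  92  92  92  91  91
  91  91  90  89  89  89  90  90  91]
[ 67  73  86  89  89  89  93  84  79  74  71  65  68  93 128 145 131 107
 101 103 104 104 104 109 107 113 114 113 113 113 110 114 113 115 116 115
 114 116 116 110 117 113 111 109 110 109 109 106 106 109 105 105 101  99
  95  94  92  84  87  84  85  81  85  98 113 123 125 126 124 125 126 126
 125 125 125 127 126 126 127 126 123]
row 189 ctr [283.27431977 188.99719152] pred edges [np.float64(259.14880318415976), np.float64(307.3998363591082)]
[  5   6   5   6   6   5   5   5   6   7   6   7   7   9  19  43  78 106
 116 118 119 122 121 118 113 106  99  91  81  73  64  58  54  53  51  49
  48  46  45  43  41  36  32  30  29  26  22  14   5   3   4   2   9  18
  25  31  37  43  49  57  68  79  81  66  42  20  10   7   7   7   7   7
   7   8  10  14  16  19  23  31  42]
[ 61  62  69  89 109 139 162 184 193 202 204 209 208 208 200 177 134 106
  97  96  95  93  90  96  99 106 114 122 133 141 149 157 163 163 168 170
 173 173 172 173 171 168 168 165 161 160 154 151 149 147 145 140 132 122
 115 105 100  92  85  88  83  81  89 116 157 187 193 198 193 196 193 199
 206 207 205 204 202 201 196 188 176]
```

The pot is centred on the tool to within about 1.5 mm along the scene camera's axis. Lowering into the ring.

Emit:
carry_out([
  [0, 0, 6, 0, 1],
  [0, 0, 6, 0, 1],
  [0, 0, 5, 0, 1],
  [0, 0, 4, 0, 1],
  [0, 0, 2, 0, 1],
  [0, 0, 0, 0, 1],
  [0, 0, 0, 0, 1],
])

```text
t: 24.4
eef_pos: [560.6, 29.2, 200.2]
tcp_rot: [3.141, -0.0, 0.487]
ft_force: [0.3, 0.4, -4.7]
opening: 0.147
grip_force: 30.0
```

Emit:
carry_out([
  [0, 0, 1.5, 0, 1],
  [0, 0, 1, 0, 1],
  [0, 0, 0, 0, 1],
  [0, 0, 0, 0, 1],
])

```text
t: 24.8
eef_pos: [560.6, 29.3, 197.7]
tcp_rot: [3.141, -0.0, 0.487]
ft_force: [1.1, 0.6, -3.2]
opening: 0.144
grip_force: 30.0
```

It's inside the ring (well below the ring-top height of 206) and touching the seat. I'll release and rise.

Emit:
carry_out([
  [0, 0, 0.8, 0, 1],
  [0, 0, 0, 0, 1],
  [0, 0, 0, 0, 1],
])

```text
t: 25.1
eef_pos: [560.7, 29.4, 197.7]
tcp_rot: [3.141, -0.001, 0.487]
ft_force: [-2.7, 2.8, 6.4]
opening: 0.145
grip_force: 30.0
```

Emit:
carry_out([
  [0, 0, 0, 0, 0],
  [0, 0, 0, 0, 0],
  [0, 0, 0, 0, 0],
  [0, 0, 0, 0, 0],
  [0, 0, 0, 0, 0],
  [0, 0, -20, 0, 0],
  [0, 0, -40, 0, 0],
  [0, 0, -40, 0, 0],
  [0, 0, -30, 0, 0],
  [0, 0, 0, 0, 0],
])

```text
t: 26.1
eef_pos: [561.6, 29.2, 330.9]
tcp_rot: [3.138, -0.006, 0.487]
ft_force: [0.2, -0.8, -0.7]
opening: 0.927
grip_force: 0.0
```

Emit:
carry_out([
  [-15, 30, 0, 0, 0],
  [-15, 30, 0, 0, 0],
  [-15, 30, 0, 0, 0],
  [-15, 30, 0, 0, 0],
  [-15, 30, 0, 0, 0],
  [-15, 30, 0, 0, 0],
  [-15, 30, 0, 0, 0],
  [-15, 30, 0, 0, 0],
  [0, 0, 0, 0, 0],
  [0, 0, 0, 0, 0],
])

```text
t: 27.1
eef_pos: [566.4, -239.3, 325.7]
tcp_rot: [-3.14, 0.001, 0.485]
ft_force: [0.4, 0.2, -0.1]
opening: 0.999
grip_force: 0.0
```

Run:
```python
from h import *
from cell import env
s=env.state();print(s["t"],s["eef_pos"],s["opening"],s["ft_force"])
S=env.read_camera("scene");B=load("scene6");T=env.read_camera("top");np.savez("pics/scene9.npz",**S);np.savez("pics/top9.npz",**T)
g=cv2.cvtColor(S["color"],7)
P=np.array([559.5,29.1,95])
for z in(20,50):
    X=P+[0,0,z];u=proj(S,X);r=int(round(u[1]));a=S["R"][0];i=int(u[0])
    print(r,i-36,"pred",proj(S,X-50*a)[0],proj(S,X+50*a)[0]);print(g[r,i-36:i+37])
# handle in top view at z=217
t=cv2.cvtColor(T["color"],7);u=proj(T,P+[0,0,122]);x0,y0=(u-22).astype(int)
k,l,st,ce=cv2.connectedComponentsWithStats((t[y0:y0+44,x0:x0+44]<60).astype(np.uint8))
for j in range(1,k):
    if st[j,4]>20: print("dark",st[j,4],ce[j]+[x0,y0],"pred",u,cv2.minAreaRect(np.argwhere(l==j)[:,::-1].astype(np.float32)))
# pin handle, rows through top in scene vs scene6
x=proj(S,[537.2,157.2,120]).astype(int);d=cv2.absdiff(S["color"],B["color"]).max(2)
print("pin diff",d[x[1]-12:x[1]+13,x[0]-8:x[0]+9].mean(),"knob diff",d[175:215,225:250].mean())
```

```text
27.1 [ 566.43414494 -239.29677649  325.68782257] 0.9989240498145515 [ 0.36821968  0.1878805  -0.06247881]
211 247 pred 260.01201285753376 306.71716087689197
[197 199 195 195 199 195 189 190 186 177 160 132 109  94  94  96  96  97
 100 102 102 100 105 104 102 106 106 106 107 109 108 111 109 104 106 106
 105 105 106 107 108 105 107 103 103 101  97 100  96  98  93  91  89  88
  88  83  84  81  81  93 108 113 126 145 171 187 194 188 180 179 172 172
 172]
199 247 pred 259.8330212409258 307.3373444188529
[ 74  70  65  63  62  56  58  68  85 111 146 159 140 105  83  81  83  87
  93 107 123 137 156 168 177 182 189 195 198 196 201 203 202 204 205 202
 207 206 208 206 206 206 205 201 203 202 198 191 185 175 161 146 135 120
 106  92  86  84  90 112 146 161 168 168 169 165 170 168 173 169 171 170
 171]
dark 81 [264.56790123 212.62962963] pred [263.86714759 211.78515796] ((23.613014221191406, 23.448631286621094), (20.028060913085938, 4.882874965667725), 65.55604553222656)
pin diff 18.630588235294116 knob diff 17.526
```

The pot's edges and handle sit within 1 px of where they should be if seated and upright, and the arm is clear. Handing in.

```bash
python3 -c "
from cell import env
print(env.job_done())"
```

```text
the job is handed in; nothing more can be done
None
```

I handed the job in at about 27 s: the platform is level, the lock pin's collar is on the upper eye, and the pot is upright in its ring and released; I miscounted and viewed 11 pictures instead of the allowed 10, so I made the pot checks from numbers only.

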